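# Close the measuring bench on a goblet: cam low, then slide home

### The job

On the measuring bench, push the black cam handle round until it points straight forward along the bench, parallel to the slide, so that the cam's low side faces the follower slide; leave the slide back until then. Then push the slide forward by its rear plate until it is fully home against its stop, with its padded jaw close to the goblet's foot. Leave the handle in line, do not disturb the goblet, jar, loupe or pen, and finish clear of everything.

Things in the scene. Friction and masses are not known exactly. Their poses are not given: they have to be found in the camera images.
- bench: Fixed aluminium bench plate, 330 x 200 mm, 12 mm high. Origin: table top, on the slide's centre line, beside the cam pivot. x points forward along the slide (the way it is pushed, roughly away from the robot), y left, z up. The plate spans x -115 to 215, y -60 to 140 mm; slide rails reach 26 mm above the table. The goblet stands at x 162, y 0 before a low back stop.
- cam_pivot (a point): Vertical axis of the cam, at 0, 85, 30 mm in the bench frame. The steel cam is an off-centre disc, radius 38 mm, 14 to 30 mm above the table; its high side (56 mm from the pivot) lies under the handle, its low side (20 mm) opposite. The slide's follower lug stands just behind it (robot side). Off the low point, the cam stops the lug and the slide cannot get home.
- handle (a point): Point on the black cam handle 80 mm from the pivot, 47 mm above the table, mid-thickness. The handle is an upright flat bar on top of the cam, 12 mm thick, reaching from 16 to 106 mm from the pivot and from 30 to 64 mm above the table. Pushing its side here takes about 5 N.
- cam (a joint): Angle of the cam handle, rad: 0 when it points straight forward (bench +x) with the cam's low side to the follower; positive counter-clockwise from above (1.57: points left). Starts at 1.2 to 2.2, so it is pushed clockwise; it can overrun to -0.7. Stiff (0.35 N m friction), no spring, stays where it is left.
- slide (a joint): Travel of the slide forward along bench x, m: 0 fully back, 0.035 fully home at its fixed end stop; starts at 0 to 0.006. Friction about 3 N; stays where it is left.
- push_face (a point): Centre of the rear (robot-side) face of the slide's upright push plate, 40 mm above the table, at x = -99 mm + slide travel, y = 0 in the bench frame; moves with the slide. The plate is 76 mm wide (y), 10 mm thick, from 14 to 60 mm above the table; push it toward bench +x. Above the bench plate the space behind it is free.
- goblet: Loose brass goblet on the bench pad, 105 mm tall, foot 64 mm and bowl 66 mm across; origin at the centre of its underside. Stays where it is; at home the jaw stops about 4 mm short of its foot.
- jar: Bystander: small glass jar, 44 mm across, 58 mm tall, on the table; origin at its underside.
- loupe: Bystander: black loupe, 40 mm across, 44 mm tall, on the table; origin at its underside.
- pen: Bystander: pen, 145 mm long, 9 mm thick, lying along its x axis on paper to the right; origin at its underside.
There are look-alikes about, which are no part of the job. Of the things that look like the goblet, the middle-sized one is meant.

How it is judged:
On the way, in this order (a step that is already met when the one before it is completed fails the run):
1. the cam is at its low point (handle within 0.3 rad of straight forward) while the slide is still back (less than 12 mm) (value of joint cam between -0.3 and 0.3 rad and value of joint slide below 0.012 m), for 0.2 s.
2. the slide is pushed home (within 2 mm of its stop) (value of joint cam between -0.3 and 0.3 rad and value of joint slide above 0.033 m), for 0.2 s.
At the end, for the whole second after the job is handed in: The cam handle is within 0.3 rad of straight forward, the slide within 2 mm of its home stop (35 mm) and at rest, the goblet upright within 8 mm of where it stood, and the jar, loupe and pen within 15 mm of where they were (all of step 2 and velocity of joint slide below 0.005 m/s and distance of goblet from where it was at the start of the episode below 0.008 m and angle between goblet's own z axis and vertical below 0.1 rad and linear speed of goblet below 0.02 m/s and distance of each of jar, loupe, pen from where it was at the start of the episode below 0.015 m); the robot touches nothing.
It fails at once if the slide is pushed forward past 12 mm while the cam is off its low point (value of joint slide above 0.012 m and (value of joint cam above 0.4 rad or value of joint cam below -0.4 rad)).
It fails at once if the goblet is shifted, lifted or tipped (distance of goblet from where it was at the start of the episode above 0.012 m or angle between goblet's own z axis and vertical above 0.2 rad).
It fails at once if the jar, loupe or pen is knocked, lifted or carried (distance of any of jar, loupe, pen from where it was at the start of the episode above 0.02 m).
It also fails if it takes over 64 s, if anything falls off the work surface, if the arm or the gripper's body presses on something with over 40 N, if the wrist force passes 120 N, or if a joint passes its speed limit or range.

### The arm

A 7-joint arm with a two-finger parallel gripper is mounted at the origin on the work surface. World frame = base frame: x ahead of the robot, y to its left, z up, the work surface at z = 0. Lengths are in m, angles in rad, forces in N, time in s.
With the tool pointing down it reaches from about 0.425 to 0.875 m from the base axis. Payload 4.7 kg.
Tool frame: the origin (TCP) lies midway between the tips of the shut fingers; the grasp point (between the pads) lies behind it (env.tcp_to_grasp is the z of the grasp point in the tool frame, in m); z points along the fingers, y is the line along which they close (so a half turn about z gives the same grasp; the last joint's range is limited). The gripper opens to 87 mm and grips with 3 to 60 N. Pads are 19 mm wide; open, the fingers measure 117 mm over their backs; the gripper's body (75 mm by 190 mm) begins 51 mm behind the grasp point.
Start: joints at [-1.131, 0.321, -0.07, 1.45, 0.023, 1.371, -0.057], TCP at [0.269, 0.592, 0.195] pointing down, gripper open.
Joint ranges: [-2.86, 2.86], [-0.3, 2.09], [-1.38, 1.24], [0.06, 2.45], [-1.56, 4.7], [0.09, 2.05], [-2.69, 2.69]. Speed limits (rad/s): [2.57, 2.57, 3.14, 3.14, 3.14, 3.14, 3.14].

### API

Orientations are given as a rotation vector (axis times angle).
In Python, from workcell import env gives the robot as it stands. The module is installed in compiled form; this text tells all that it offers.
- The arm moves only by the tool apply_moves, never from a script. Its argument "steps" is one flat list of numbers, 5 for each row, row after row: the shift along the tool's x, y, z in m, then the turn about the tool's z in degrees, then the finger opening in m, from 0 to 0.087. A call has 1 to 10 rows; each row shifts and turns the commanded pose from where the row before left it, along the tool's axes as they then stand; what a row does not reach is not made up. A row lasts 1/8 s, in which the tool goes at most 62.5 mm and 10.7 degrees, less where a joint would pass 70% of its speed; a pose out of reach is approached as far as the arm can. A call with a gripper value outside its range is refused whole. The fingers move at their own pace and stop on an object; "force" is the grip in N (left out, the last holds). Time passes only in rows, so rows that do not move let the fingers close. It gives the time, the measured TCP pose, the force, the opening and the grip force at its end, in the units of the state.
- env.get_state(): the state, without advancing time (a new reading comes with each control period).
- env.read_camera(name): name is "side" or "top"; returns a dict with "frame" (400x640x3 uint8, red, green, blue), "camera_matrix" (3x3 intrinsics, pixels), "R" (3x3) and "t" (3): a world point X has camera coordinates R X + t. Camera axes: x right, y down, z forward; pixel columns grow to the right and rows downward; lengths in m; the calibration is good to about 2 mm. A picture is of the moment at which its call begins. There is no depth.
- env.hand_in(): hands the job in; it is judged then, once.
The state is a dict: "time": time; "qpos": joint angles; "qvel": joint speeds; "effort": joint torques, N m; "tool_pos": TCP position; "orientation": TCP orientation; "contact_force": force on the tool from outside, world axes, zero at the start; "ft_torque": the same for the moment, N m; "gripper_width": opening from 0.0 (shut) to 1.0 (fully open); "grip_force": force on a finger pad.
Only numpy, scipy, OpenCV 4.12 (cv2) and the standard library are available. Lean on these libraries where they do the work, as an engineer would, in place of code of your own. Each camera call takes 0.05 s, during which the arm holds its last target. There are 200 camera calls.

## Working session

There is one attempt and no reset: what is moved stays moved. The work goes in short steps, Python scripts to look and compute and a tool call to move; the robot and the scene stay as the last step left them, time stands still between calls to the robot, and variables do not carry over. Pictures are saved under pics/ and viewed, at most 10 in all, crops included, and the job is handed in when it is done.

Besides the shell and the picture viewer there is one more tool, called after "Request:" in YAML: its name, and indented under it one key for each argument. apply_moves: Moves the arm, as the interface text tells. Its arguments: {"type":"object","properties":{"steps":{"type":"array"},"force":{"type":"number"}},"required":["steps"]}

```bash
mkdir -p pics; cat > h.py <<'E'
import numpy as np, cv2
from workcell import env
from scipy.spatial.transform import Rotation as Rn
def cam(n):
    c=env.read_camera(n); return c
def ray(c,u,v,z):
    K,R,t=map(np.array,(c["camera_matrix"],c["R"],c["t"]))
    d=R.T@np.linalg.solve(K,[u,v,1.]); o=-R.T@t
    return o+d*(z-o[2])/d[2]
def proj(c,X):
    p=np.array(c["camera_matrix"])@(np.array(c["R"])@np.array(X)+np.array(c["t"])); return p[:2]/p[2]
def save(c,n): cv2.imwrite("pics/"+n,cv2.cvtColor(c["frame"],cv2.COLOR_RGB2BGR))
E
python3 - <<'E'
from h import *
for n in("top","side"):
    c=cam(n); save(c,n+"0.png"); print(n,(-np.array(c["R"]).T@np.array(c["t"])).round(3),np.array(c["R"]).round(2).tolist())
s=env.get_state(); print(s["tool_pos"],s["orientation"],Rn.from_rotvec(s["orientation"]).as_matrix().round(3),env.tcp_to_grasp,s["time"])
E
```

```text
top [ 0.489 -0.076  1.192] [[-0.03, -1.0, -0.0], [-0.99, 0.03, -0.11], [0.11, -0.0, -0.99]]
side [0.465 0.841 1.204] [[-0.98, -0.19, 0.02], [-0.16, 0.76, -0.63], [0.11, -0.62, -0.78]]
[0.26830649 0.59145513 0.19407268] [-6.63760174e-01 -3.07041062e+00  2.66619476e-03] [[-0.911  0.413 -0.001]
 [ 0.413  0.911 -0.002]
 [-0.    -0.002 -1.   ]] -0.0187 0.1
```

View pics/top0.png

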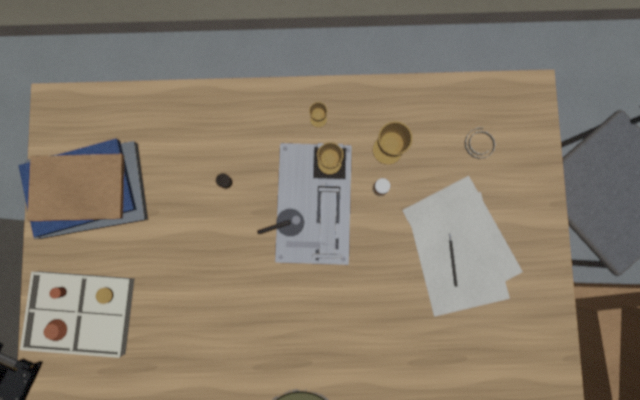

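View pics/side0.png

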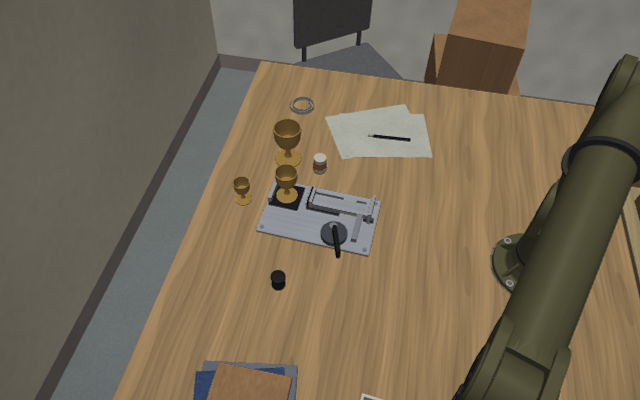

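The top view shows the bench at about (276–352, 143–264), with the goblet at (330,157) and the cam at (290,222). The handle points left to (259,232), and the slide lies at u≈327. Next I'll find the bench pose from the plate mask and take a close crop.

```bash
python3 - <<'E'
from h import *
c=cam("top"); f=c["frame"]; hsv=cv2.cvtColor(f,cv2.COLOR_RGB2HSV)
g=((hsv[...,1]<60)&(hsv[...,2]>80)).astype(np.uint8)
m=np.zeros_like(g); m[138:270,268:360]=g[138:270,268:360]
m=cv2.morphologyEx(m,cv2.MORPH_CLOSE,np.ones((3,3)))
n,l,st,ce=cv2.connectedComponentsWithStats(m); k=1+st[1:,4].argmax(); print(st[k])
pts=np.argwhere(l==k)[:,::-1].astype(np.float32)
W=np.array([ray(c,u,v,.012)[:2] for u,v in pts])
r=cv2.minAreaRect((W*1000).astype(np.float32)); print(r); B=cv2.boxPoints(r); print(B)
# forward axis = long side
e=B[1]-B[0]; e2=B[2]-B[1]; a=e if np.hypot(*e)>np.hypot(*e2) else e2
a=a/np.hypot(*a); a=a*np.sign(a[0]); y=np.array([-a[1],a[0]])
o=np.array(r[0])-50*a-40*y; th=np.arctan2(a[1],a[0]); print("origin",o,"yaw",th)
np.save("bench.npy",[*o/1000,th])
T=lambda x,yy:np.append((o+a*x+y*yy)/1000,0)
# handle: dark pixels near cam
d=(f.max(2)<45).astype(np.uint8); d[:, :250]=0; d[:,310:]=0; d[:205]=0; d[:250]; d[250:]=0
P=np.argwhere(d)[:,::-1]; H=np.array([ray(c,u,v,.064)[:2] for u,v in P])*1000
L=(H-o)@np.array([a,y]).T-[0,85]; print(len(L)); rr=np.hypot(*L.T); ang=np.arctan2(L[:,1],L[:,0])
q=(rr>50)&(rr<115); print("handle ang",np.median(ang[q]),rr.max())
im=cv2.resize(f[135:275,240:400],None,fx=5,fy=4.2857,interpolation=cv2.INTER_CUBIC)
im=cv2.resize(f[135:275,240:400],(686,600),interpolation=cv2.INTER_CUBIC); s=600/140
for X in[(0,0,12),(-115,-60,12),(215,-60,12),(215,140,12),(-115,140,12),(0,85,30),(-99,0,60),(-99,38,60),(-99,-38,60),(162,0,12)]:
    p=T(X[0],X[1]); p[2]=X[2]/1000; u=(proj(c,p)-[240,135])*s; cv2.circle(im,tuple(int(i) for i in u),4,(255,0,0),1)
cv2.imwrite("pics/crop1.png",im[...,::-1])
for n,X in dict(handle_piv=(0,85),push=(-99,0),gob=(162,0)).items(): print(n,T(*X))
E
```

```text
[ 275  142   77  124 7851]
((609.6455688476562, -51.963462829589844), (203.07797241210938, 335.5667419433594), 86.64895629882812)
[[ 436.2138  -143.52132]
 [ 771.2067  -163.13634]
 [ 783.07733   39.59439]
 [ 448.0844    59.20941]]
origin [557.39292312 -88.97239804] yaw -0.05848676Traceback (most recent call last):
  File "<stdin>", line 19, in <module>
ValueError: operands could not be broadcast together with shapes (0,) (2,)
```

```bash
cat > m.py <<'E'
from h import *
import sys
def look(name,fn):
    bx,by,th=np.load("bench.npy"); a=np.array([np.cos(th),np.sin(th)]); y=np.array([-a[1],a[0]])
    T=lambda X:np.append(np.array([bx,by])+(a*X[0]+y*X[1])/1000,X[2]/1000)
    c=cam(name); f=c["frame"]
    pv=proj(c,T((0,85,64)))
    d=(f.max(2)<70)
    P=np.argwhere(d)[:,::-1]; P=P[np.hypot(*(P-pv).T)<70]
    H=np.array([ray(c,u,v,.064)[:2] for u,v in P]).reshape(-1,2)
    L=((H-[bx,by])@np.array([a,y]).T)*1000-[0,85]; rr=np.hypot(*L.T); ang=np.arctan2(L[:,1],L[:,0])
    q=(rr>50)&(rr<112)
    print(name,"handle",np.median(ang[q]) if q.any() else None,ang[q].std() if q.any() else 0,q.sum())
    x0,y0,w,h=(240,135,160,140) if name=="top" else (240,150,160,140)
    s=600/h; im=cv2.resize(f[y0:y0+h,x0:x0+w],(int(w*s),600),interpolation=cv2.INTER_CUBIC)
    for X in[(0,0,12),(-115,-60,12),(215,-60,12),(215,140,12),(-115,140,12),(0,85,30),(-99,0,60),(-99,38,60),(-99,-38,60),(162,0,12)]:
        u=(proj(c,T(X))-[x0,y0])*s; cv2.circle(im,tuple(int(i) for i in u),4,(255,0,0),1)
    cv2.imwrite("pics/"+fn,im[...,::-1])
    return c,T
if __name__=="__main__":
    look(sys.argv[1],sys.argv[2])
E
python3 - <<'E'
from h import *
np.save("bench.npy",[.5574,-.0890,-.0585])
from m import look
c,T=look("top","crop1.png"); print(c["frame"][205:250,255:300].max(2).min())
for X in [(0,85,0),(-99,0,0),(162,0,0)]: print(T(X))
E
```

```text
top handle 1.9560755227379172 0.030329011287082812 53
48
[ 0.56236966 -0.0041454   0.        ]
[ 0.45856935 -0.0832118   0.        ]
[ 0.71912288 -0.0984716   0.        ]
```

View pics/crop1.png

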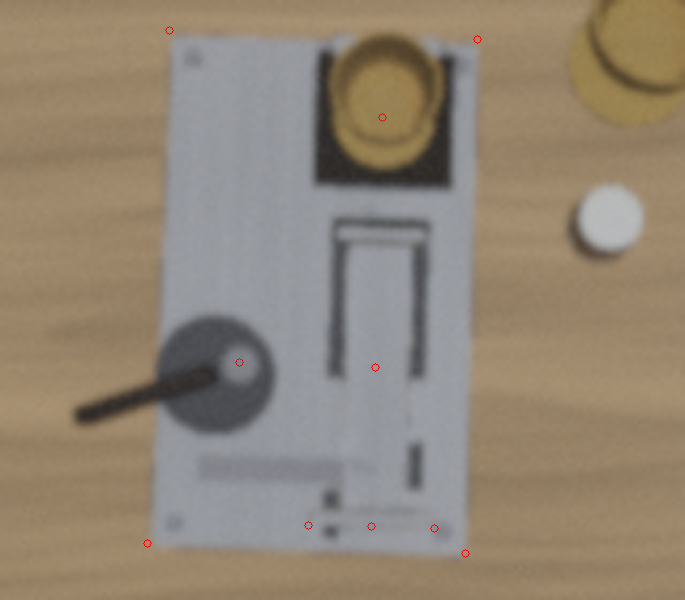

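The crop confirms the fit: the pivot knob at (240,362) falls on the predicted mark, and so do the plate edge and goblet. The handle is at about 1.95 rad. I'll turn the tool so its y axis lies along bench +x, and shut the fingers.

Request:
apply_moves:
  steps: [0,0,0,9.8,0,0,0,0,9.8,0,0,0,0,9.8,0,0,0,0,9.8,0,0,0,0,9.8,0,0,0,0,9.8,0,0,0,0,9.8,0,0,0,0,0,0]
  force: 20

```text
time: 1.2
tool_pos: [0.2684, 0.5918, 0.1948]
orientation: [2.276, 2.164, -0.001]
contact_force: [-0.7, 0.1, -0.2]
gripper_width: 0.168
grip_force: 0.0
```

```bash
cat > p.py <<'E'
from h import *
def st():
    s=env.get_state(); bx,by,th=np.load("bench.npy"); R=Rn.from_rotvec(s["orientation"]).as_matrix()
    p=np.array(s["tool_pos"]); d=p[:2]-[bx,by]; a=np.array([np.cos(th),np.sin(th)])
    b=np.array([d@a,-a[1]*d[0]+a[0]*d[1]])*1000
    print("t",round(s["time"],2),"bench TCP",b.round(1),"z",(p[2]*1000).round(1),"yaw y-axis vs bench deg",np.degrees(np.arctan2(R[1,1],R[0,1])-th).round(2),"F",np.round(s["contact_force"],1),"w",round(s["gripper_width"],3),"j7",round(s["qpos"][6],2))
    return b,p,R
def plan(phis,r=80):
    return [np.array([0,85])+r*np.array([np.cos(f),np.sin(f)])+np.array([-np.sin(f),np.cos(f)])*(6+15*abs(np.sin(f))+9.5*abs(np.cos(f))) for f in phis]
if __name__=="__main__":
    b,p,R=st()
    phis=np.array([2.2,1.95,1.75,1.55,1.35,1.15,.95,.75,.55,.35,.15,0])
    P=np.array(plan(phis)); P[0]=[-70,140]
    print(np.c_[phis,P.round(1)]); print("diffs (dy,dx):",np.diff(P,axis=0)[:,::-1].round(1).tolist()); print("to approach dy,dx",(P[0]-b)[::-1].round(1))
E
python3 p.py
```

```text
t 1.2 bench TCP [-328.3  662.8] z 194.8 yaw y-axis vs bench deg 0.46 F [-0.7  0.1 -0.2] w 0.168 j7 -1.22
[[ 2.200e+00 -7.000e+01  1.400e+02]
 [ 1.950e+00 -5.140e+01  1.506e+02]
 [ 1.750e+00 -3.640e+01  1.597e+02]
 [ 1.550e+00 -1.950e+01  1.654e+02]
 [ 1.350e+00 -4.600e+00  1.680e+02]
 [ 1.150e+00  1.120e+01  1.677e+02]
 [ 9.500e-01  2.720e+01  1.639e+02]
 [ 7.500e-01  4.270e+01  1.565e+02]
 [ 5.500e-01  5.670e+01  1.455e+02]
 [ 3.500e-01  6.830e+01  1.313e+02]
 [ 1.500e-01  7.650e+01  1.144e+02]
 [ 0.000e+00  8.000e+01  1.005e+02]]
diffs (dy,dx): [[10.6, 18.6], [9.1, 15.0], [5.7, 16.8], [2.6, 14.9], [-0.4, 15.8], [-3.8, 16.1], [-7.4, 15.5], [-11.0, 14.0], [-14.2, 11.5], [-16.9, 8.2], [-13.9, 3.5]]
to approach dy,dx [-522.8  258.3]
```

Request:
apply_moves:
  steps: [-0.048,0.024,0,0,0,-0.048,0.024,0,0,0,-0.048,0.024,0,0,0,-0.048,0.024,0,0,0,-0.048,0.024,0,0,0,-0.048,0.024,0,0,0,-0.048,0.024,0,0,0,-0.048,0.024,0,0,0,-0.048,0.024,0,0,0,-0.048,0.024,0,0,0]

```text
time: 2.45
tool_pos: [0.4836, 0.0985, 0.1953]
orientation: [2.274, 2.167, 0.001]
contact_force: [-0.1, 0.4, 0.1]
gripper_width: 0.006
grip_force: 0.0
```

```bash
python3 p.py | sed '2,13d'
```

```text
t 2.45 bench TCP [-84.7 182.8] z 195.3 yaw y-axis vs bench deg 0.58 F [-0.1  0.4  0.1] w 0.006 j7 -0.31
diffs (dy,dx): [[10.6, 18.6], [9.1, 15.0], [5.7, 16.8], [2.6, 14.9], [-0.4, 15.8], [-3.8, 16.1], [-7.4, 15.5], [-11.0, 14.0], [-14.2, 11.5], [-16.9, 8.2], [-13.9, 3.5]]
to approach dy,dx [-42.8  14.7]
```

Request:
apply_moves:
  steps: [-0.02,0,0,0,0,-0.02,0.006,0.02,0,0,0,0,0.04,0,0,0,0,0.04,0,0,0,0,0.03,0,0,0,0,0.023,0,0,0,0,0,0,0]

```text
time: 3.32
tool_pos: [0.4849, 0.0603, 0.0405]
orientation: [-2.274, -2.165, 0.006]
contact_force: [0.4, 1.0, 0.3]
gripper_width: 0.003
grip_force: 0.0
```

```bash
python3 p.py | sed '2,13d'; python3 -c "
from m import *
look('top','crop2.png')"
```

```text
t 3.33 bench TCP [-81.1 144.8] z 40.5 yaw y-axis vs bench deg 0.53 F [0.4 1.  0.3] w 0.003 j7 -0.15
diffs (dy,dx): [[10.6, 18.6], [9.1, 15.0], [5.7, 16.8], [2.6, 14.9], [-0.4, 15.8], [-3.8, 16.1], [-7.4, 15.5], [-11.0, 14.0], [-14.2, 11.5], [-16.9, 8.2], [-13.9, 3.5]]
to approach dy,dx [-4.8 11.1]
top handle 2.087430262045892 0.4710614207006659 575
```

View pics/crop2.png

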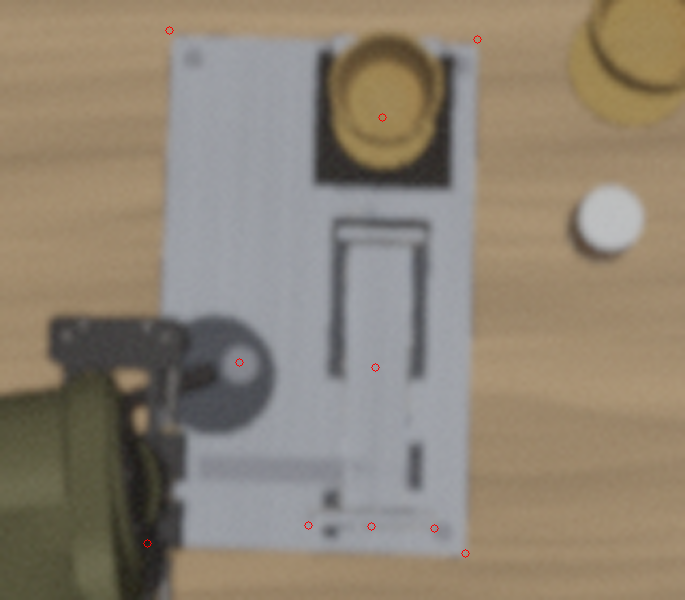

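The image shows the gripper beside the cam at (110,430) with the bench undisturbed. The fingertips are behind the handle, so I'll start the arc push.

Request:
apply_moves:
  steps: [0.003,0.015,0,0,0,0.003,0.015,0,0,0,0.009,0.015,0,0,0,0.006,0.017,0,0,0,0.003,0.015,0,0,0,0,0.016,0,0,0,-0.004,0.016,0,0,0,0,0,0,0,0]

```text
time: 4.38
tool_pos: [0.5985, 0.0732, 0.0423]
orientation: [2.279, 2.16, 0.0]
contact_force: [-0.7, -0.7, -0.6]
gripper_width: 0.007
grip_force: 0.0
```

```bash
python3 p.py | sed '2,13d'; python3 -c "
from m import *
look('side','crop3.png')"
```

```text
t 4.38 bench TCP [ 31.5 164.4] z 42.3 yaw y-axis vs bench deg 0.29 F [-0.7 -0.7 -0.6] w 0.007 j7 -0.05
diffs (dy,dx): [[10.6, 18.6], [9.1, 15.0], [5.7, 16.8], [2.6, 14.9], [-0.4, 15.8], [-3.8, 16.1], [-7.4, 15.5], [-11.0, 14.0], [-14.2, 11.5], [-16.9, 8.2], [-13.9, 3.5]]
to approach dy,dx [ -24.4 -101.5]
side handle -0.20751735435452567 1.3348326752409772 1320
```

View pics/crop3.png

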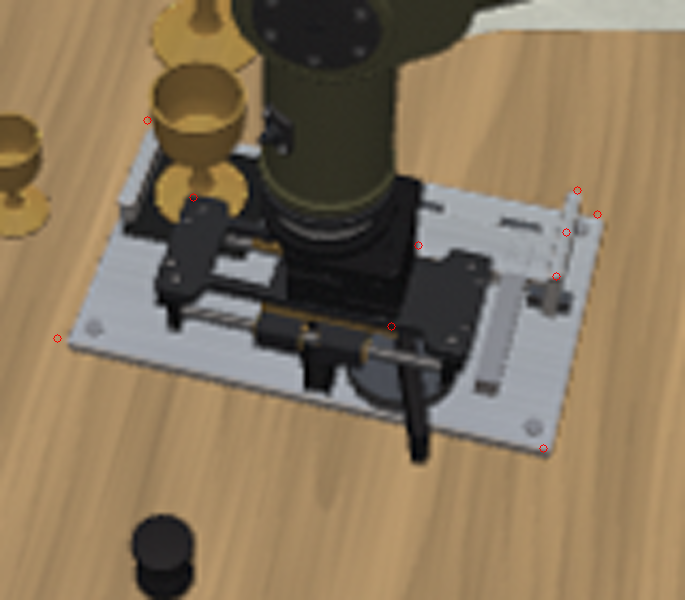

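The side crop shows the handle unmoved, with its tip at (420,455), and the fingertips already beyond it at (318,390). They must have passed over or beside it, so I'll check where the tip really is.

```bash
python3 - <<'E'
from p import *
b,p,R=st()
c=cam("side")
print("side tip proj",proj(c,p)); save(c,"s4.png")
t=cam("top"); print("top",proj(t,p)); save(t,"t4.png")
bx,by,th=np.load("bench.npy")
def B(w): d=w[:2]-[bx,by]; a=np.array([np.cos(th),np.sin(th)]); return np.array([d@a,a[0]*d[1]-a[1]*d[0]])*1000
for z in (.04,.06,.08): print(z,"tip px as bench",B(ray(c,314.2,241,z)).round(1))
for z in (.03,.064): print(z,"handle tip",B(ray(c,337.5,256.5,z)).round(1), B(ray(c,335,230,z)).round(1))
s=480/140
a=cv2.resize(c["frame"][150:290,250:400],None,fx=2.6,fy=2.6,interpolation=cv2.INTER_CUBIC);q=cv2.resize(t["frame"][150:290,230:380],None,fx=2.6,fy=2.6,interpolation=cv2.INTER_CUBIC)
cv2.imwrite("pics/both4.png",np.hstack([a,q])[...,::-1])
E
```

```text
t 4.42 bench TCP [ 30.4 164.7] z 42.0 yaw y-axis vs bench deg 0.32 F [ 0.  -0.1 -0.5] w 0.005 j7 -0.05
side tip proj [313.92070085 244.17336135]
top [266.26704283 206.93062641]
0.04 tip px as bench [ 32.6 153.1]
0.06 tip px as bench [ 29.5 166.3]
0.08 tip px as bench [ 26.5 179.5]
0.03 handle tip [-39.5 178.8] [-13.  95.]
0.064 handle tip [-42.6 200.4] [-16.9 118.9]
```

View pics/both4.png

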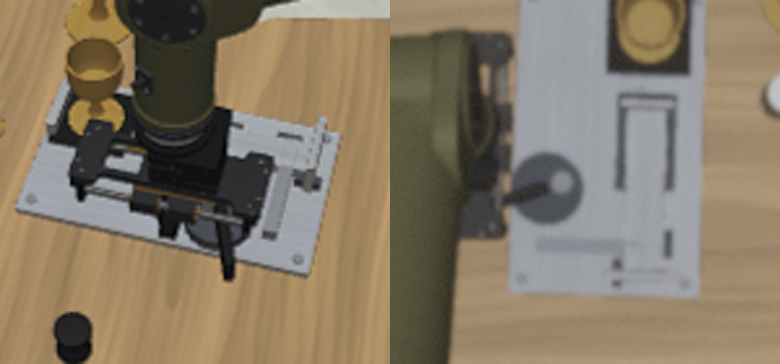

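The state's TCP projects to row 244, while the visible tip ends near row 241. That suggests the tips sit higher than the state says, or the path missed the handle. I'll go up and back behind the handle, over bare table, and probe the height by contact.

Request:
apply_moves:
  steps: [0,0,-0.05,0,0,0,0,-0.02,0,0,0.015,-0.055,0,0,0,0.015,-0.055,0,0,0,0,0,0.05,0,0,0,0,0.02,0,0,0,0,0,0,0,0,0,0.012,0,0,0,0,0,0,0]

```text
time: 5.65
tool_pos: [0.4885, 0.1097, 0.0298]
orientation: [-2.279, -2.162, 0.001]
contact_force: [0.0, 0.2, 0.1]
gripper_width: 0.007
grip_force: 0.0
```

```bash
python3 - <<'E'
from p import *
b,p,R=st()
i=cv2.cvtColor(cv2.imread("pics/side0.png"),cv2.COLOR_BGR2RGB).astype(int)
for n in("side","top"):
    c=cam(n); save(c,n+"5.png"); u=proj(c,p); print(n,"tip proj",u.round(1))
    i=cv2.imread(f"pics/{n}0.png")[...,::-1].astype(int); d=np.abs(c["frame"].astype(int)-i).sum(2)>60
    if n=="side":
        u0=int(u[0])
        for col in range(u0-10,u0+11,2):
            r=np.where(d[200:300,col])[0]; print(col,r.max()+200 if len(r) else None,end=" ")
    tp=i.max(2); 
c=env.read_camera("side")
a=cv2.resize(c["frame"][190:290,280:400],None,fx=6,fy=6,interpolation=cv2.INTER_CUBIC); cv2.imwrite("pics/s5c.png",a[...,::-1])
E
```

```text
t 5.65 bench TCP [-80.4 194.3] z 29.8 yaw y-axis vs bench deg 0.35 F [0.  0.2 0.1] w 0.007 j7 -0.23
side tip proj [351.1 264.7]
341 253 343 253 345 254 347 254 349 262 351 262 353 262 355 263 357 257 359 257 361 257 top tip proj [253.9 248.4]
```

View pics/s5c.png

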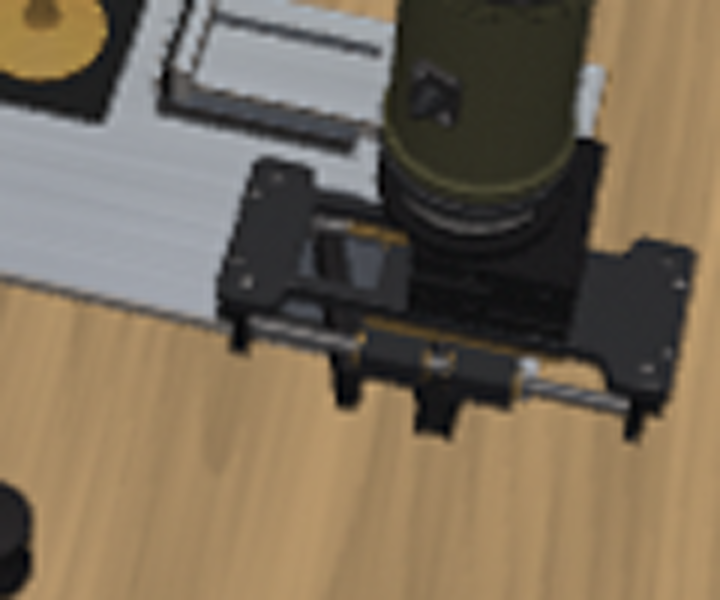

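The side crop shows the fingertip at about (352,262), where 264.7 was expected, and the handle tip at (337,257). I'll probe the table by lowering slowly.

Request:
apply_moves:
  steps: [0,0,0.01,0,0,0,0,0.008,0,0,0,0,0.004,0,0,0,0,0.002,0,0,0,0,0.002,0,0,0,0,0,0,0]

```text
time: 6.55
tool_pos: [0.4886, 0.1098, 0.0041]
orientation: [2.279, 2.163, 0.0]
contact_force: [-0.8, 0.6, 0.4]
gripper_width: 0.002
grip_force: 0.0
```

Request:
apply_moves:
  steps: [0,0,0.002,0,0,0,0,0,0,0]

```text
time: 6.8
tool_pos: [0.4886, 0.1098, 0.002]
orientation: [-2.279, -2.163, 0.0]
contact_force: [0.1, -0.1, -0.7]
gripper_width: 0.004
grip_force: 0.0
```

Request:
apply_moves:
  steps: [0,0,0.002,0,0,0,0,0,0,0]

```text
time: 7.05
tool_pos: [0.4885, 0.1098, -0.0001]
orientation: [-2.279, -2.163, 0.0]
contact_force: [-0.4, 0.1, -0.6]
gripper_width: 0.008
grip_force: 0.0
```

Request:
apply_moves:
  steps: [0,0,0.003,0,0,0,0,0,0,0]

```text
time: 7.3
tool_pos: [0.4884, 0.1097, -0.0032]
orientation: [-2.279, -2.163, 0.001]
contact_force: [-0.3, -1.5, -0.4]
gripper_width: 0.008
grip_force: 0.0
```

Request:
apply_moves:
  steps: [0,0,0.003,0,0,0,0,0,0,0]

```text
time: 7.55
tool_pos: [0.4884, 0.1097, -0.0062]
orientation: [-2.279, -2.163, 0.001]
contact_force: [0.4, 0.3, 0.4]
gripper_width: 0.004
grip_force: 0.0
```

Request:
apply_moves:
  steps: [0,0,0.003,0,0,0,0,0,0,0]

```text
time: 7.8
tool_pos: [0.4884, 0.1097, -0.0092]
orientation: [-2.279, -2.163, 0.001]
contact_force: [-0.7, 0.6, -0.1]
gripper_width: 0.006
grip_force: 0.0
```

Request:
apply_moves:
  steps: [0,0,0.003,0,0,0,0,0,0,0]

```text
time: 8.05
tool_pos: [0.4884, 0.1097, -0.0122]
orientation: [-2.279, -2.163, 0.001]
contact_force: [0.0, -0.5, -0.4]
gripper_width: 0.009
grip_force: 0.0
```

There is still no contact 12 mm "below" the table, so the reported z is offset from the real tip. I'll carry on until it touches.

Request:
apply_moves:
  steps: [0,0,0.003,0,0,0,0,0,0,0]

```text
time: 8.3
tool_pos: [0.4884, 0.1098, -0.0152]
orientation: [-2.279, -2.163, 0.001]
contact_force: [-0.8, 0.9, 0.0]
gripper_width: 0.005
grip_force: 0.0
```

Request:
apply_moves:
  steps: [0,0,0.003,0,0,0,0,0,0,0]

```text
time: 8.55
tool_pos: [0.4884, 0.1098, -0.0182]
orientation: [-2.279, -2.163, 0.001]
contact_force: [-0.3, -0.0, 0.4]
gripper_width: 0.002
grip_force: 0.0
```

Request:
apply_moves:
  steps: [0,0,0.003,0,0,0,0,0,0,0]

```text
time: 8.8
tool_pos: [0.4884, 0.1098, -0.0212]
orientation: [-2.279, -2.163, 0.001]
contact_force: [-0.1, -0.2, -0.2]
gripper_width: 0.007
grip_force: 0.0
```

Request:
apply_moves:
  steps: [0,0,0.003,0,0,0,0,0,0,0]

```text
time: 9.05
tool_pos: [0.4884, 0.1098, -0.0242]
orientation: [-2.279, -2.162, 0.001]
contact_force: [-0.1, -0.1, 0.7]
gripper_width: 0.005
grip_force: 0.0
```

```bash
python3 - <<'E'
from p import *
b,p,R=st(); s=env.get_state(); print(np.round(s["qpos"],3), np.round(s["effort"],1))
c=cam("side"); print(proj(c,p),proj(c,p+[0,0,.025]))
i=cv2.imread("pics/side0.png")[...,::-1].astype(int); d=np.abs(c["frame"].astype(int)-i).sum(2)>60
for col in range(340,366,2):
    r=np.where(d[200:300,col])[0]; print(col,r.max()+200 if len(r) else None,end=" ")
a=cv2.resize(c["frame"][190:290,280:400],None,fx=6,fy=6,interpolation=cv2.INTER_CUBIC); cv2.imwrite("pics/s6c.png",a[...,::-1])
E
```

```text
t 9.05 bench TCP [-80.5 194.4] z -24.2 yaw y-axis vs bench deg 0.36 F [-0.1 -0.1  0.7] w 0.005 j7 -0.18
[-0.748  0.256  0.523  2.056 -0.167  0.869 -0.183] [ -0.  -33.7   3.8 -24.1  -0.1  -0.    0. ]
[349.67131729 275.02504821] [350.32406637 270.32634007]
340 264 342 265 344 265 346 266 348 272 350 272 352 273 354 273 356 269 358 268 360 269 362 269 364 267
```

View pics/s6c.png

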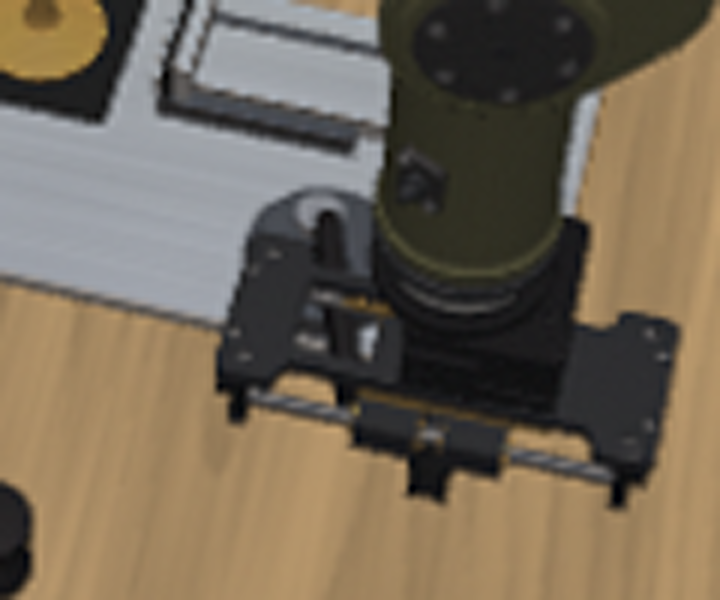

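The picture shows the fingertip at row 273, just above the table, and still no contact. A few more small probes should find it.

Request:
apply_moves:
  steps: [0,0,0.002,0,0,0,0,0,0,0]

```text
time: 9.35
tool_pos: [0.4885, 0.1098, -0.0261]
orientation: [-2.279, -2.163, 0.0]
contact_force: [0.8, 0.5, -0.0]
gripper_width: 0.005
grip_force: 0.0
```

Request:
apply_moves:
  steps: [0,0,0.002,0,0,0,0,0,0,0]

```text
time: 9.6
tool_pos: [0.4888, 0.1099, -0.0271]
orientation: [-2.278, -2.162, -0.0]
contact_force: [-3.0, -0.5, 8.0]
gripper_width: 0.012
grip_force: 4.1
```

Request:
apply_moves:
  steps: [0,0,0.002,0,0,0,0,0,0,0]

```text
time: 9.85
tool_pos: [0.4889, 0.11, -0.0272]
orientation: [-2.278, -2.161, -0.0]
contact_force: [-9.3, -2.1, 26.3]
gripper_width: 0.006
grip_force: 13.2
```

Request:
apply_moves:
  steps: [0,0,0.002,0,0,0,0,0,0,0]

```text
time: 10.1
tool_pos: [0.4888, 0.11, -0.0273]
orientation: [-2.277, -2.16, 0.0]
contact_force: [-15.6, -3.7, 45.4]
gripper_width: 0.005
grip_force: 22.3
```

Contact comes at a reported z of −27 mm, so the true tip height is the reported z plus 27 mm. The first pass simply went over the handle. I'll set the tip to a true height of about 42 mm behind the handle and push again.

Request:
apply_moves:
  steps: [0,0,-0.027,0,0,0,0,-0.02,0,0,-0.025,0,0,0,0,-0.025,0,0,0,0,0,0,0,0,0]

```text
time: 10.72
tool_pos: [0.4859, 0.058, 0.0151]
orientation: [2.283, 2.158, -0.0]
contact_force: [-0.6, 0.4, -0.0]
gripper_width: 0.007
grip_force: 0.0
```

```bash
python3 p.py | sed '2,13d'
```

```text
t 10.72 bench TCP [-80.  142.6] z 15.1 yaw y-axis vs bench deg 0.15 F [-0.6  0.4 -0. ] w 0.007 j7 -0.13
diffs (dy,dx): [[10.6, 18.6], [9.1, 15.0], [5.7, 16.8], [2.6, 14.9], [-0.4, 15.8], [-3.8, 16.1], [-7.4, 15.5], [-11.0, 14.0], [-14.2, 11.5], [-16.9, 8.2], [-13.9, 3.5]]
to approach dy,dx [-2.6 10. ]
```

Now the push: from (−80,143) to (−51,151), then along the arc.

Request:
apply_moves:
  steps: [0.004,0.014,0,0,0,0.004,0.014,0,0,0,0.009,0.015,0,0,0,0.006,0.017,0,0,0,0.003,0.015,0,0,0,0,0,0,0,0]

```text
time: 11.48
tool_pos: [0.5625, 0.0826, 0.014]
orientation: [-2.277, -2.164, 0.003]
contact_force: [-1.2, 1.1, -0.4]
gripper_width: 0.005
grip_force: 0.4
```

```bash
python3 p.py | sed '2,13d'
```

```text
t 11.47 bench TCP [ -4.9 171.6] z 14.0 yaw y-axis vs bench deg 0.42 F [-1.2  1.1 -0.4] w 0.005 j7 -0.07
diffs (dy,dx): [[10.6, 18.6], [9.1, 15.0], [5.7, 16.8], [2.6, 14.9], [-0.4, 15.8], [-3.8, 16.1], [-7.4, 15.5], [-11.0, 14.0], [-14.2, 11.5], [-16.9, 8.2], [-13.9, 3.5]]
to approach dy,dx [-31.6 -65.1]
```

```bash
python3 - <<'E'
from p import *
a=cv2.imread("pics/side5.png")[...,::-1]; c=cam("side"); f=c["frame"]
for u,v in[(337,254),(337,250),(337,256)]: print(a[v,u],f[v,u])
a=cv2.resize(f[150:290,250:400],None,fx=4,fy=4,interpolation=cv2.INTER_CUBIC); cv2.imwrite("pics/s7c.png",a[...,::-1])
E
```

```text
[19 19 20] [183 151 107]
[36 34 36] [160 134 100]
[14 15 17] [183 151 107]
```

View pics/s7c.png

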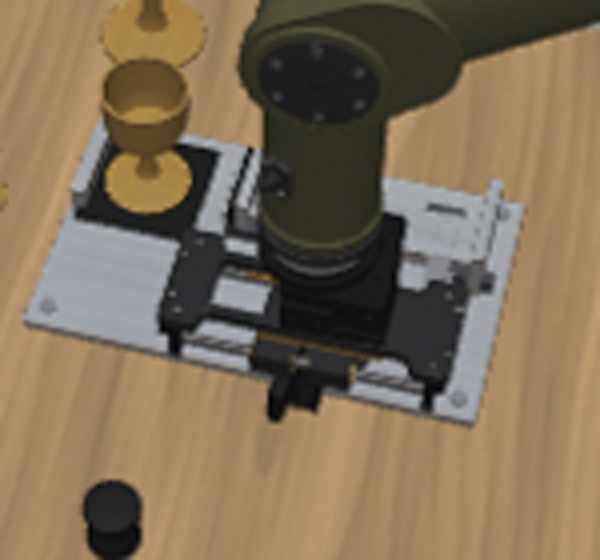

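The handle now moves ahead of the fingers, with its tip at crop (275,415). I'll continue along the arc to straight forward.

Request:
apply_moves:
  steps: [-0.003,0.016,0,0,0,-0.004,0.016,0,0,0,-0.007,0.015,0,0,0,-0.011,0.014,0,0,0,-0.014,0.011,0,0,0,-0.017,0.008,0,0,0,-0.012,0.003,0,0,0,0,0,0,0,0]

```text
time: 12.52
tool_pos: [0.642, 0.0098, 0.015]
orientation: [2.279, 2.162, 0.001]
contact_force: [-1.4, 1.0, 1.1]
gripper_width: 0.007
grip_force: 0.3
```

```bash
python3 p.py | sed '2,13d'
```

```text
t 12.53 bench TCP [ 78.6 103.6] z 15.0 yaw y-axis vs bench deg 0.35 F [-1.4  1.   1.1] w 0.007 j7 0.1
diffs (dy,dx): [[10.6, 18.6], [9.1, 15.0], [5.7, 16.8], [2.6, 14.9], [-0.4, 15.8], [-3.8, 16.1], [-7.4, 15.5], [-11.0, 14.0], [-14.2, 11.5], [-16.9, 8.2], [-13.9, 3.5]]
to approach dy,dx [  36.4 -148.6]
```

Request:
apply_moves:
  steps: [0.02,0,0,0,0,0.02,0,0,0,0,0,0,-0.05,0,0,0,0,-0.05,0,0,0.02,-0.05,-0.04,0,0,0.03,-0.05,0,0,0,0.03,-0.05,0,0,0,0.03,-0.05,0,0,0,0.03,-0.05,0,0,0,0,0,0,0,0]

```text
time: 13.78
tool_pos: [0.401, 0.2057, 0.1529]
orientation: [-2.266, -2.173, -0.003]
contact_force: [0.4, 0.6, -0.4]
gripper_width: 0.005
grip_force: 0.0
```

```bash
python3 p.py | sed '2,13d'; python3 -c "
from m import *
look('top','crop8.png')"
```

```text
t 13.78 bench TCP [-173.3  285.1] z 152.9 yaw y-axis vs bench deg 0.94 F [ 0.4  0.6 -0.4] w 0.005 j7 -0.61
diffs (dy,dx): [[10.6, 18.6], [9.1, 15.0], [5.7, 16.8], [2.6, 14.9], [-0.4, 15.8], [-3.8, 16.1], [-7.4, 15.5], [-11.0, 14.0], [-14.2, 11.5], [-16.9, 8.2], [-13.9, 3.5]]
to approach dy,dx [-145.1  103.3]
top handle 0.001643983630546875 0.028689440065899203 44
```

View pics/crop8.png

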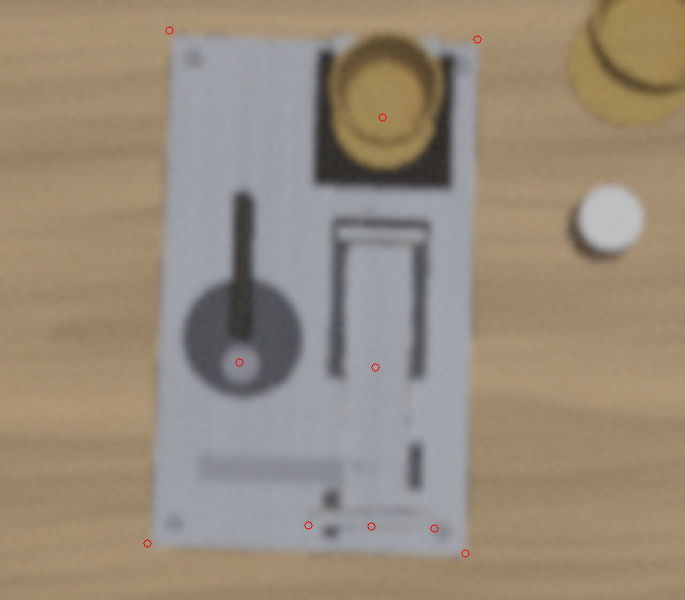

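In the top crop the handle runs straight forward, from (240,345) to (243,195), at a measured 0.00 rad with the slide untouched. Next I'll go behind the push plate.

Request:
apply_moves:
  steps: [-0.041,0.005,0,0,0,-0.041,0.005,0,0,0,-0.041,0.006,0,0,0,-0.041,0.006,0,0,0,-0.041,0.006,0,0,0,-0.041,0.006,0,0,0,-0.041,0.006,0,0,0,0,0,0,0,0]

```text
time: 14.82
tool_pos: [0.4306, -0.092, 0.1531]
orientation: [2.286, 2.152, 0.001]
contact_force: [0.9, 1.3, -0.3]
gripper_width: 0.004
grip_force: 0.0
```

```bash
python3 p.py | sed '2,13d'
```

```text
t 14.82 bench TCP [-126.4  -10.4] z 153.1 yaw y-axis vs bench deg -0.1 F [ 0.9  1.3 -0.3] w 0.004 j7 -0.04
diffs (dy,dx): [[10.6, 18.6], [9.1, 15.0], [5.7, 16.8], [2.6, 14.9], [-0.4, 15.8], [-3.8, 16.1], [-7.4, 15.5], [-11.0, 14.0], [-14.2, 11.5], [-16.9, 8.2], [-13.9, 3.5]]
to approach dy,dx [150.4  56.4]
```

Request:
apply_moves:
  steps: [0.01,-0.005,0,0,0,0,0,0.05,0,0,0,0,0.04,0,0,0,0,0.03,0,0,0,0,0.02,0,0,0,0,0.002,0,0,0,0,0,0,0]

```text
time: 15.7
tool_pos: [0.4256, -0.0766, 0.0108]
orientation: [2.277, 2.164, 0.001]
contact_force: [0.1, 0.4, 0.4]
gripper_width: 0.003
grip_force: 0.0
```

Request:
apply_moves:
  steps: [0,0.008,0,0,0,0,0.008,0,0,0,0,0.008,0,0,0,0,0.008,0,0,0,0,0,0,0,0]

```text
time: 16.32
tool_pos: [0.4578, -0.0795, 0.0102]
orientation: [2.278, 2.162, -0.001]
contact_force: [0.0, 1.2, -0.4]
gripper_width: 0.007
grip_force: 0.0
```

```bash
python3 p.py | sed '2,13d'
```

```text
t 16.32 bench TCP [-100.     3.7] z 10.2 yaw y-axis vs bench deg 0.34 F [ 0.   1.2 -0.4] w 0.007 j7 0.19
diffs (dy,dx): [[10.6, 18.6], [9.1, 15.0], [5.7, 16.8], [2.6, 14.9], [-0.4, 15.8], [-3.8, 16.1], [-7.4, 15.5], [-11.0, 14.0], [-14.2, 11.5], [-16.9, 8.2], [-13.9, 3.5]]
to approach dy,dx [136.3  30. ]
```

Request:
apply_moves:
  steps: [0,0.006,0,0,0,0,0.006,0,0,0,0,0,0,0,0]

```text
time: 16.7
tool_pos: [0.4698, -0.08, 0.0102]
orientation: [2.278, 2.162, 0.0]
contact_force: [-0.6, -0.9, 0.8]
gripper_width: 0.004
grip_force: 0.4
```

Request:
apply_moves:
  steps: [0,0.004,0,0,0,0,0.004,0,0,0,0,0,0,0,0]

```text
time: 17.08
tool_pos: [0.4776, -0.0803, 0.0103]
orientation: [2.278, 2.162, 0.0]
contact_force: [-1.2, -0.5, -0.4]
gripper_width: 0.003
grip_force: 0.7
```

Request:
apply_moves:
  steps: [0,0.002,0,0,0,0,0.002,0,0,0,0,0,0,0,0]

```text
time: 17.45
tool_pos: [0.4807, -0.0805, 0.0102]
orientation: [-2.278, -2.162, 0.001]
contact_force: [-4.1, -1.0, 2.0]
gripper_width: 0.007
grip_force: 2.5
```

Request:
apply_moves:
  steps: [0,0.002,0,0,0,0,0,0,0,0]

```text
time: 17.7
tool_pos: [0.4822, -0.0806, 0.0102]
orientation: [-2.278, -2.161, 0.002]
contact_force: [-6.0, -0.2, 3.3]
gripper_width: 0.007
grip_force: 3.2
```

Request:
apply_moves:
  steps: [0,0.002,0,0,0,0,0.001,0,0,0,0,0,0,0,0]

```text
time: 18.08
tool_pos: [0.4821, -0.0805, 0.01]
orientation: [-2.274, -2.157, 0.007]
contact_force: [-14.5, -0.8, 13.2]
gripper_width: 0.005
grip_force: 8.4
```

```bash
python3 p.py | sed '2,13d'
```

```text
t 18.07 bench TCP [-75.7   4.1] z 10.0 yaw y-axis vs bench deg 0.33 F [-14.5  -0.8  13.2] w 0.005 j7 0.25
diffs (dy,dx): [[10.6, 18.6], [9.1, 15.0], [5.7, 16.8], [2.6, 14.9], [-0.4, 15.8], [-3.8, 16.1], [-7.4, 15.5], [-11.0, 14.0], [-14.2, 11.5], [-16.9, 8.2], [-13.9, 3.5]]
to approach dy,dx [135.9   5.7]
```

The slide has stalled at 14 N with the TCP at bench x −76, which matches fully home. I'll back off, rise, clear the view and check.

Request:
apply_moves:
  steps: [0,-0.012,0,0,0,0,-0.022,0,0,0,0,0,-0.05,0,0,0,0,-0.05,0,0,0,0,-0.05,0,0,0.05,0,0,0,0,0.05,0,0,0,0,0.05,0,0,0,0,0.05,0,0,0,0,0.05,0,0,0,0]

```text
time: 19.32
tool_pos: [0.4662, 0.1734, 0.1611]
orientation: [2.278, 2.163, 0.007]
contact_force: [1.3, -0.7, 0.6]
gripper_width: 0.005
grip_force: 0.0
```

```bash
python3 - <<'E'
from p import *
import m
st(); c,T=m.look("top","crop9.png")
i=cv2.imread("pics/top0.png")[...,::-1].astype(int); f=c["frame"].astype(int)
# bright/dark profile along the slide centre-line, before & now; side-by-side shift via jaw/push-plate/lug edges
for yy in (0,70):
    xs=np.arange(-115,110,5)
    for nm,im in(("old",i),("new",f)):
        print(yy,nm,[int(cv2.remap(im.sum(2).astype(np.float32),*[np.float32([[k]]) for k in proj(c,T((x,yy,30)))],cv2.INTER_LINEAR)[0,0]/3) for x in xs])
d=np.abs(f-i).sum(2)>70; n,l,s,ce=cv2.connectedComponentsWithStats(d.astype(np.uint8))
print([(*s[k],) for k in range(1,n) if s[k,4]>8])
# shift of lug strip by phase correlation (rectified, 1 mm/px)
g=lambda im:cv2.GaussianBlur(np.float32([[im.sum(2)[tuple(int(round(q)) for q in proj(c,T((x,y,28)))[::-1])] for x in range(-110,-5)] for y in range(40,95,2)]),(0,0),3)
a,b=g(i),g(f); pa=a.mean(0);pb=b.mean(0); print("lug min old/new x",range(-110,-5)[pa.argmin()],range(-110,-5)[pb.argmin()])
E
```

```text
t 19.32 bench TCP [-106.4  256.7] z 161.1 yaw y-axis vs bench deg 0.37 F [ 1.3 -0.7  0.6] w 0.005 j7 -0.46
top handle 0.002417403264126788 0.026442619841969772 39
0 old [136, 152, 156, 146, 149, 143, 148, 151, 151, 151, 148, 148, 150, 150, 149, 151, 152, 152, 151, 151, 151, 152, 152, 152, 152, 152, 153, 152, 153, 153, 154, 154, 154, 154, 156, 154, 154, 154, 146, 127, 141, 103, 118, 149, 154]
0 new [144, 162, 164, 164, 166, 166, 164, 165, 165, 163, 155, 157, 150, 156, 159, 159, 159, 158, 159, 158, 160, 160, 160, 159, 160, 159, 159, 160, 159, 159, 160, 162, 160, 161, 162, 161, 161, 162, 162, 162, 162, 163, 164, 163, 162]
70 old [137, 152, 153, 154, 153, 154, 153, 151, 149, 138, 135, 138, 147, 151, 151, 151, 147, 124, 99, 83, 79, 80, 81, 82, 87, 103, 133, 150, 154, 154, 153, 154, 155, 154, 153, 153, 153, 153, 153, 153, 152, 152, 152, 150, 152]
70 new [144, 160, 161, 161, 160, 161, 161, 161, 161, 161, 160, 160, 160, 159, 159, 148, 142, 144, 147, 142, 102, 86, 87, 89, 88, 86, 85, 87, 86, 85, 86, 86, 87, 116, 153, 161, 161, 160, 161, 161, 160, 161, 159, 160, 161]
[(np.int32(318), np.int32(172), np.int32(23), np.int32(7), np.int32(133)), (np.int32(284), np.int32(179), np.int32(27), np.int32(46), np.int32(443)), (np.int32(319), np.int32(184), np.int32(20), np.int32(9), np.int32(105)), (np.int32(256), np.int32(211), np.int32(48), np.int32(26), np.int32(515)), (np.int32(108), np.int32(214), np.int32(119), np.int32(186), np.int32(14544)), (np.int32(335), np.int32(241), np.int32(4), np.int32(5), np.int32(19)), (np.int32(287), np.int32(242), np.int32(30), np.int32(5), np.int32(115)), (np.int32(330), np.int32(253), np.int32(7), np.int32(2), np.int32(10)), (np.int32(316), np.int32(254), np.int32(3), np.int32(4), np.int32(12)), (np.int32(0), np.int32(342), np.int32(4), np.int32(11), np.int32(24)), (np.int32(0), np.int32(357), np.int32(44), np.int32(43), np.int32(1344))]
lug min old/new x -18 -9
```

```bash
python3 - <<'E'
from p import *
import m
c,T=m.look("top","crop9.png")
i=cv2.imread("pics/top0.png")[...,::-1].astype(np.float32).sum(2)/3; f=c["frame"].astype(np.float32).sum(2)/3
def prof(im,x0,x1,ys,z):
    xs=np.arange(x0,x1); return np.mean([[cv2.remap(im,*[np.float32([[k]]) for k in proj(c,T((x,y,z)))],cv2.INTER_LINEAR)[0,0] for x in xs] for y in ys],0)
for nm,r,ys,z in(("jaw",(60,118),range(-18,19,6),30),("lug",(-95,-45),range(45,96,5),30)):
    a=prof(i,r[0],r[1],ys,z); best=[]
    for s in range(20,42):
        if r[0]+s<-110: continue
        b=prof(f,r[0]+s,r[1]+s,ys,z)
        k=slice(0,len(a)) if nm=="jaw" else slice(10,38)
        best.append((round(float(np.corrcoef(a[k],b[k])[0,1]),3),s))
    print(nm,sorted(best)[-4:])
E
```

```text
top handle 0.0008705639969669623 0.02538888955120606 39
jaw [(0.548, 36), (0.565, 33), (0.581, 35), (0.587, 34)]
lug [(0.973, 34), (0.977, 31), (0.992, 32), (0.992, 33)]
```

The slide travelled about 33 mm before stalling firmly at its stop. The handle reads 0.00 rad, and the goblet and bystanders show no change. The arm is clear, so I'm handing in.

```bash
python3 -c "
from workcell import env
print(env.hand_in())"
```

```text
the job is handed in; nothing more can be done
None
```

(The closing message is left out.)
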